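Lift the egg tray out of its tub and hold it level

TASK

I want to wipe out the egg keeper: take off its blue lid and lower it gently, right way up, onto the chopping board, then lift the tray of eggs straight up out of the white tub by its orange handle and hold it level and still over the tub, about 8 cm clear above the rim. Keep the tray level all the way with every egg in its cup and your fingers off the eggs, and leave the tub and the other kitchen things where they stand. Finish while still holding the tray up there; do not set it down or let go.

Things in the scene. Friction and masses are not known exactly. Their poses are not given: they have to be found in the camera images.
- tub: White rectangular plastic tub of the egg keeper, open on top, loose on the shelf, 350 g. Outside 181 (its x) x 141 (its y) x 75 mm high, walls and floor 3 mm; a flange of 201 x 161 mm runs round it, its top 67 mm above the underside, 8 mm below the rim. Origin: centre of the underside, z up.
- lid: Deep blue plastic lid, a loose cap 193 (x) x 153 (y) x 65 mm plus handle, walls 3 mm, 160 g. At the start it rests, not clipped, on the tub's flange, hiding tray and eggs; 3 mm play round the tub's rim. Lifted straight up it clears the tray's handle once raised 55 mm. Origin: centre of its lower edge, z up.
- lid_grip (a point): Middle of the lid's white carrying handle, 89 mm above the lid's origin. The handle is a bar 90 mm long along the lid's x, 16 mm wide (y) and 16 mm thick (81 to 97 mm above the lid's origin), on two 10 mm posts at x = +-35 mm; the flat lid top lies 24 mm below this point.
- tray: Grey plastic egg tray, 165 (x) x 125 (y) mm, loose on the tub's floor (origin 3 mm above the tub's, same axes, 5 mm play to the walls). Origin: centre of its underside, z up. Six egg cups in a plate, top 22 mm above the origin. 180 g, with its eggs 470 g. The corner cup at x -52, y -31 mm is empty, so the load's centre is about 6 mm towards +x and 4 mm towards +y.
- tray_grip (a point): Middle of the tray's orange centre handle, 106 mm above the tray's origin. The handle is a bar 72 mm long along the tray's x, 16 mm wide (y) and 16 mm thick (98 to 114 mm above the tray's origin), on two 10 mm posts at x = +-26 mm. In the tub it stands above the rim.
- board: Wooden chopping board lying flat on the shelf, 300 (x) x 200 (y) x 18 mm, does not move; the place for the lid. It lies to the left or to the right of the tub. Origin: centre of its underside, top at z = 18 mm.
- loaf_tin: Bystander: dark steel loaf tin, open on top, 256 (x) x 118 (y) x 68 mm over its rim, loose, on the other side of the tub from the board. Origin: centre of the underside.
- jar: Bystander: closed glass jar with paper label and steel cap, 72 mm diameter, 110 mm high, beyond the tub. Origin: centre of the underside.
- spoon: Bystander: flat wooden spoon lying on the shelf, 281 mm long, 10 mm thick, beyond the tub. Its x runs along the spoon towards the bowl. Origin: on the underside, 145 mm from the handle's end.
- egg1: Loose brown hen's egg, 57 mm high, 44 mm diameter, 58 g, standing point down in its cup; its top is 63 mm above the tray's origin, 35 mm below the handle bar. Origin: its lower tip.
- egg2: Loose brown hen's egg, 57 mm high, 44 mm diameter, 58 g, standing point down in its cup; its top is 63 mm above the tray's origin, 35 mm below the handle bar. Origin: its lower tip.
- egg3: Loose brown hen's egg, 57 mm high, 44 mm diameter, 58 g, standing point down in its cup; its top is 63 mm above the tray's origin, 35 mm below the handle bar. Origin: its lower tip.
- egg4: Loose brown hen's egg, 57 mm high, 44 mm diameter, 58 g, standing point down in its cup; its top is 63 mm above the tray's origin, 35 mm below the handle bar. Origin: its lower tip.
- egg5: Loose brown hen's egg, 57 mm high, 44 mm diameter, 58 g, standing point down in its cup; its top is 63 mm above the tray's origin, 35 mm below the handle bar. Origin: its lower tip.
- cup1 (a point): Where the lower tip of egg1 rests in the tray: x 52, y 31, z 6 mm from the tray's origin.
- cup2 (a point): Where the lower tip of egg2 rests in the tray: x 52, y -31, z 6 mm from the tray's origin.
- cup3 (a point): Where the lower tip of egg3 rests in the tray: x 0, y 31, z 6 mm from the tray's origin.
- cup4 (a point): Where the lower tip of egg4 rests in the tray: x 0, y -31, z 6 mm from the tray's origin.
- cup5 (a point): Where the lower tip of egg5 rests in the tray: x -52, y 31, z 6 mm from the tray's origin.
Things that resemble listed ones, but are neither listed nor needed, are in the scene too. There is more than one size of the lid; the one meant has the size given above.

How it is judged:
On the way, in this order (a step that is already met when the one before it is completed fails the run):
1. the lid lies right way up on the chopping board and is let go (horizontal distance between lid and board below 0.08 m and z of lid in the frame of board between 0.014 and 0.022 m and angle between lid's own z axis and vertical below 0.06 rad and linear speed of lid below 0.02 m/s and contact force between the fingers and lid below 0.1 N), for 0.2 s.
2. the tray is lifted level out of the tub by the gripper, clear above it, with every egg in its cup (z of tray in the frame of tub between 0.115 and 0.195 m and horizontal distance between tray and tub below 0.05 m and angle between tray's own z axis and vertical below 0.09 rad and linear speed of tray below 0.02 m/s and angular speed of tray below 0.15 rad/s and contact force between the fingers and tray above 2 N and contact force between tray and tub below 0.1 N and distance between egg1 and cup1 below 0.015 m and distance between egg2 and cup2 below 0.015 m and distance between egg3 and cup3 below 0.015 m and distance between egg4 and cup4 below 0.015 m and distance between egg5 and cup5 below 0.015 m), for 0.3 s.
At the end, for the whole second after the job is handed in: Gripper holds the tray, touching nothing else, 40-120 mm above the tub's rim, centre within 50 mm of the tub's, tilt under 5 deg, still; all eggs in cups (15 mm). Lid let go, flat, right way up on the board, centres within 80 mm. Tub, tin, jar, spoon within 30 mm of their start, tub upright (all of step 1 and all of step 2 and contact force between tray and lid below 0.1 N and contact force between tray and loaf_tin below 0.1 N and contact force between tray and jar below 0.1 N and contact force between tray and spoon below 0.1 N and distance of each of tub, loaf_tin, jar, spoon from where it was at the start of the episode below 0.03 m and angle between tub's own z axis and vertical below 0.04 rad); the arm keeps its last pose, push and grip.
It fails at once if an egg leaves its cup (more than 15 mm off) (not (distance between egg1 and cup1 below 0.015 m) or not (distance between egg2 and cup2 below 0.015 m) or not (distance between egg3 and cup3 below 0.015 m) or not (distance between egg4 and cup4 below 0.015 m) or not (distance between egg5 and cup5 below 0.015 m)).
It fails at once if the tray is tipped more than 14 degrees (0.25 rad) (angle between tray's own z axis and vertical above 0.25 rad).
It fails at once if the robot presses on an egg (more than 3 N) (contact force between any of the fingers, the arm and egg1 above 3 N or contact force between any of the fingers, the arm and egg2 above 3 N or contact force between any of the fingers, the arm and egg3 above 3 N or contact force between any of the fingers, the arm and egg4 above 3 N or contact force between any of the fingers, the arm and egg5 above 3 N).
It fails at once if the lid is dropped: it moves faster than 0.45 m/s (a fall of 10 mm) while the fingers do not hold it (contact force between the fingers and lid below 0.05 N and linear speed of lid above 0.45 m/s).
It fails at once if tub or a bystander is moved more than 30 mm (distance of any of tub, loaf_tin, jar, spoon from where it was at the start of the episode above 0.03 m).
It also fails if it takes over 54 s, if anything falls off the work surface, if the arm or the gripper's body presses on something with over 40 N, if the wrist force passes 120 N, or if a joint passes its speed limit or range.

ROBOT

A 6-joint arm with a two-finger parallel gripper is mounted at the origin on the work surface. World frame = base frame: x ahead of the robot, y to its left, z up, the work surface at z = 0. Lengths are in m, angles in rad, forces in N, time in s.
With the tool pointing down it reaches from about 0.375 to 0.9 m from the base axis. Payload 3.1 kg.
Tool frame: the origin (TCP) lies at the very end of the fingers, on their centre line; the grasp point (between the pads) lies 19 mm behind it; z points along the fingers, y is the line along which they close (so a half turn about z gives the same grasp; the last joint's range is limited). The gripper opens to 85 mm and grips with 20 to 120 N. Pads are 22 mm wide; open, the fingers measure 114 mm over their backs; the gripper's body (76 mm by 85 mm) begins 54 mm behind the grasp point. The pads swing forward as they close: fully open they stand 13 mm farther back than shut.
Start: joints at [-1.478, 0.527, 1.433, -0, 1.181, -0.178], TCP at [0.168, -0.602, 0.194] pointing down, gripper open.
Joint ranges: [-3.08, 3.08], [-0.75, 2.2], [0.22, 2.44], [-1.43, 4.57], [0, 2.65], [-2.85, 2.85]. Speed limits (rad/s): [2.79, 2.79, 3.14, 3.14, 3.14, 3.14].

INTERFACE

Orientations are given as a unit quaternion [x, y, z, w].
In Python, from station import manip, vision gives the robot as it stands.
- The arm moves only by the tool drive_tool, never from a script. Its argument "deltas" is a list that holds one entry, the list of rows, each a list of 4 numbers: the shift along the tool's x, y, z in mm, then the turn about the tool's z in rad. A call has 1 to 5 rows; each row is the pose to reach, as a shift and turn from the pose commanded when the call began, along the tool's axes at that moment; what a row does not reach only later rows make up. A row lasts 1/12 s, in which the tool goes at most 41.7 mm and 7.16 degrees, less where a joint would pass 70% of its speed; a pose out of reach is approached as far as the arm can. A call with a gripper value outside its range is refused whole. "jaw" is the finger opening in mm, from 0 to 85.4, set as the call begins (left out, the last holds). The fingers move at their own pace and stop on an object; "force" is the grip in N (left out, the last holds). Time passes only in rows, so rows that repeat a pose let the fingers close. It gives the time, the measured TCP pose, the force, the opening and the grip force at its end, in the units of the state.
- manip.sense(): the state, without advancing time (a new reading comes with each control period).
- vision.snapshot(name): name is "scene" or "top"; returns the picture (400x640x3 uint8, red, green, blue); there is no depth.
- vision.camera_model(name): a dict with "camera_matrix" (3x3 intrinsics, pixels), "rvec" (rotation vector, rad) and "tvec" (3), from world to camera coordinates, as OpenCV has them. Camera axes: x right, y down, z forward; pixel columns grow to the right and rows downward; lengths in m; the calibration is good to about 2 mm. A picture is of the moment at which its call begins. camera_model takes no time and is no camera call.
- manip.sign_off(): hands the job in; it is judged then, once.
The state is a dict: "t": time; "q": joint angles; "qd": joint speeds; "tau": joint torques, N m; "tcp_pos": TCP position; "tool_rot": TCP orientation; "force": force on the tool from outside, world axes, zero at the start; "ft_torque": the same for the moment, N m; "finger_gap": opening from 0.0 (shut) to 1.0 (fully open); "gripper_force": force on a finger pad.
Only numpy, scipy, OpenCV 4.12 (cv2) and the standard library are available. Lean on these libraries where they do the work, as an engineer would, in place of code of your own. Each camera call takes 0.05 s, during which the arm holds its last target. There are 200 camera calls.

## Working session

There is one attempt and no reset: what is moved stays moved. The work goes in short steps, Python scripts to look and compute and a tool call to move; the robot and the scene stay as the last step left them, time stands still between calls to the robot, and variables do not carry over. Pictures are saved under pics/ and viewed, at most 10 in all, crops included, and the job is handed in when it is done.

Besides the shell and the picture viewer there is one more tool, called after "Request:" as name(argument=value, ...), one argument or row to a line, values as JSON. drive_tool: Moves the arm, as the interface text tells. Its arguments: {"type":"object","properties":{"deltas":{"type":"array"},"jaw":{"type":"number"},"force":{"type":"number"}},"required":["deltas"]}

```bash
mkdir -p pics
python3 - <<'E'
from station import manip, vision
import cv2
for n in("scene","top"):
    cv2.imwrite(f"pics/{n}0.png",vision.snapshot(n)[:,:,::-1])
    c=vision.camera_model(n);print(c)
print(manip.sense())
E
```

```text
{'camera_matrix': array([[444.97976526,   0.        , 318.57674496],
       [  0.        , 444.97976526, 198.94282525],
       [  0.        ,   0.        ,   1.        ]]), 'rvec': array([ 1.29632393,  2.3659721 , -0.84717384]), 'tvec': array([ 0.30920926, -0.28329811,  1.58761383])}
{'camera_matrix': array([[372.36652515,   0.        , 324.30426229],
       [  0.        , 372.36652515, 202.87240419],
       [  0.        ,   0.        ,   1.        ]]), 'rvec': array([ 2.13157187, -2.13324701,  0.2015054 ]), 'tvec': array([0.00927767, 0.59421766, 1.02453829])}
{'t': 0.1, 'q': array([-1.47748854e+00,  5.28394954e-01,  1.43378683e+00,  1.17122147e-05,
        1.18143365e+00, -1.78497637e-01]), 'qd': array([-0.00169438, -0.00256168, -0.00237757, -0.00178835,  0.00126585,
       -0.00173897]), 'tau': array([-1.24909989e-04, -4.43304956e+01, -1.78586984e+01, -2.75084267e-04,
        3.83469582e-03, -6.94431989e-06]), 'tcp_pos': array([ 0.16775825, -0.6013031 ,  0.19311418]), 'tool_rot': array([ 9.90779227e-01,  1.35482475e-01,  4.84775839e-05, -1.01023980e-03]), 'force': array([-0.70178959, -0.06580844,  0.03565278]), 'ft_torque': array([ 0.0032524 , -0.00021356,  0.01359588]), 'gripper_force': 0.0, 'finger_gap': 0.9974301159926076}
```

View pics/top0.png

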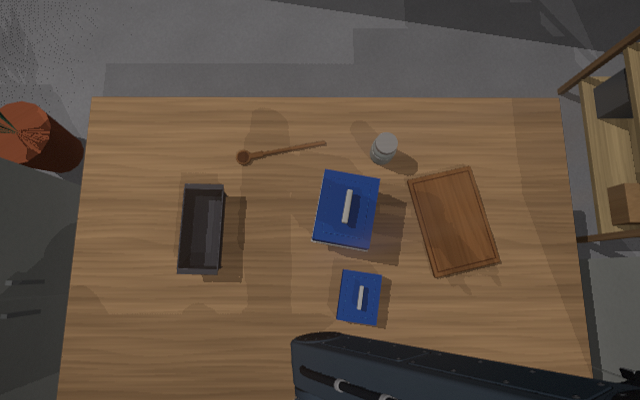

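View pics/scene0.png

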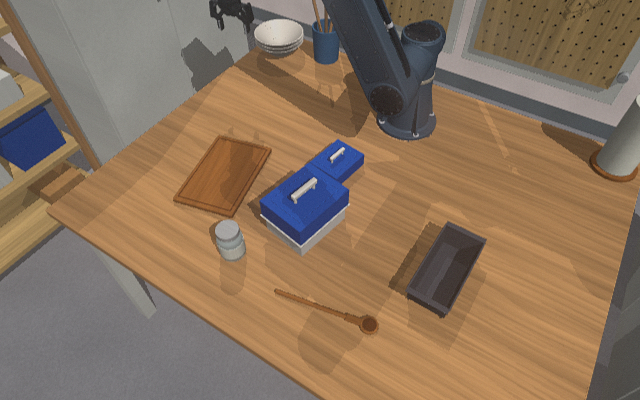

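The top view shows the large blue lid on the white tub at (345,207) with its handle at (347,206), and the board at (453,222). A second, smaller blue lid sits at (360,297). In the scene view the large lid is at (305,203) with the white tub under it. The large one is the lid meant, because it sits on the white tub and its size will be checked against the given 193 x 153 mm.

```bash
cat > h.py <<'E'
import numpy as np, cv2
from station import vision
def cam(n):
    c=vision.camera_model(n);R=cv2.Rodrigues(np.array(c["rvec"]))[0];return np.array(c["camera_matrix"]),R,np.array(c["tvec"]).reshape(3)
def back(n,px,z):
    K,R,t=cam(n);px=np.atleast_2d(px).astype(float)
    d=(R.T@np.linalg.inv(K)@np.c_[px,np.ones(len(px))].T).T;C=-R.T@t
    return C+d*((z-C[2])/d[:,2])[:,None]
def proj(n,P):
    K,R,t=cam(n);return cv2.projectPoints(np.atleast_2d(P).astype(float),cv2.Rodrigues(R)[0],t,K,None)[0].reshape(-1,2)
def rectpts(c,yaw,L,W,z):
    a=np.array([[1,1],[-1,1],[-1,-1],[1,-1]])*[L/2,W/2];r=np.array([[np.cos(yaw),-np.sin(yaw)],[np.sin(yaw),np.cos(yaw)]])
    return np.c_[a@r.T+np.array(c)[:2],np.full(4,z)]
E
python3 - <<'E'
from h import *
im={n:cv2.imread(f"pics/{n}0.png") for n in("top","scene")}
roi={"top":(325,180,370,232),"scene":(283,172,325,208)}
for n,(a,b,c,d) in roi.items():
    s=im[n][b:d,a:c].astype(int); m=(s[:,:,2]>110)&(s.max(2)-s.min(2)<70)
    k,l,st,ce=cv2.connectedComponentsWithStats(m.astype(np.uint8));i=1+st[1:,4].argmax()
    p=np.argwhere(l==i)[:,::-1]+[a,b]
    r=cv2.minAreaRect(p.astype(np.float32));w=back(n,p,.164)
    rw=cv2.minAreaRect((w[:,:2]*1000).astype(np.float32))
    print(n,len(p),p.mean(0),"world",w.mean(0),"rect",rw)
# board & lid top corners
hsv=cv2.cvtColor(im["top"],cv2.COLOR_BGR2HSV)
m=cv2.inRange(hsv,(105,120,30),(130,255,255));m[:160]=0;m[335:]=0
k,l,st,ce=cv2.connectedComponentsWithStats(m)
for i in range(1,k):
    if st[i,4]>300:
        p=np.argwhere(l==i)[:,::-1]
        for z in(.132,): 
            w=back("top",p,z);print("blue",ce[i],st[i,4],cv2.minAreaRect((w[:,:2]*1000).astype(np.float32)))
bd=np.array([[407,182],[470,166],[499,263],[436,278]])
w=back("top",bd,.018);print("board",w.round(3),w.mean(0),[np.linalg.norm(w[i]-w[i-1]) for i in range(4)])
c=im["top"][160:340,290:510];cv2.imwrite("pics/c1.png",cv2.resize(c,None,fx=3.2,fy=3.2,interpolation=cv2.INTER_CUBIC))
E
```

```text
top 171 [346.73099415 205.91812865] world [ 0.56632236 -0.04815276  0.164     ] rect ((567.758056640625, -48.31843566894531), (13.525303840637207, 87.4094009399414), 79.90747833251953)
scene 236 [303.65677966 189.00423729] world [ 0.57584833 -0.04179735  0.164     ] rect ((576.4619750976562, -38.96146011352539), (30.069692611694336, 98.34636688232422), 80.35877227783203)
blue [345.73785887 208.7212235 ] 3727 ((565.07373046875, -48.75157165527344), (151.3003692626953, 193.47169494628906), 79.6108169555664)
blue [358.80705505 297.06306788] 1871 ((335.3393859863281, -78.69196319580078), (102.43894958496094, 125.43109130859375), 81.89509582519531)
board [[ 0.665 -0.242  0.018]
 [ 0.715 -0.437  0.018]
 [ 0.422 -0.501  0.018]
 [ 0.38  -0.314  0.018]] [ 0.54549209 -0.37365856  0.018     ] [np.float64(0.29412587912571025), np.float64(0.20146719482255124), np.float64(0.29977175428680813), np.float64(0.19157098210781076)]
```

View pics/c1.png

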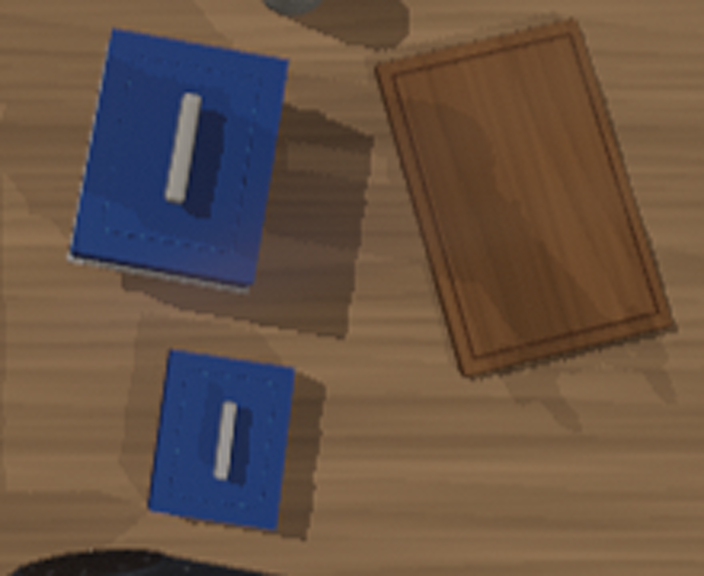

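The crop confirms it: the blob at top-view (346,208) measures 193 x 151 mm at lid height. The smaller one at (359,297) measures 125 x 102 mm and is the decoy. The lid handle is at (0.567, -0.048) with yaw about -0.178. The board is centred at (0.546, -0.374) with yaw about -0.22 and measures 297 x 197 mm, which fits its given size. I'll move now.

Request:
drive_tool(
  deltas=[
    [[20,-16,-10,0],[51,-41,-20,0],[82,-66,-30,0],[113,-91,-40,0],[144,-115,-50,0]],
  ],
  jaw=60,
)

```text
t: 0.52
tcp_pos: [0.2761, -0.4505, 0.2439]
tool_rot: [0.991, 0.135, -0.0, -0.001]
force: [1.2, -0.6, -0.1]
finger_gap: 0.704
gripper_force: 0.0
```

Request:
drive_tool(
  deltas=[
    [[31,-25,0,0],[62,-50,0,0],[93,-75,0,0],[124,-100,0,0],[156,-125,0,0]],
  ],
)

```text
t: 0.93
tcp_pos: [0.3928, -0.2884, 0.2438]
tool_rot: [0.991, 0.135, -0.0, -0.0]
force: [-0.2, -0.4, 0.1]
finger_gap: 0.704
gripper_force: 0.0
```

Request:
drive_tool(
  deltas=[
    [[31,-25,0,0.09],[62,-50,0,0.18],[93,-75,0,0.27],[124,-100,0,0.36],[156,-125,0,0.45]],
  ],
)

```text
t: 1.35
tcp_pos: [0.5095, -0.126, 0.2437]
tool_rot: [0.996, -0.091, -0.0, -0.0]
force: [0.7, -0.4, 1.1]
finger_gap: 0.7
gripper_force: 0.0
```

Request:
drive_tool(
  deltas=[
    [[14,-29,0,0],[28,-58,0,0],[43,-87,0,0],[43,-87,20,0],[43,-87,40,0]],
  ],
)

```text
t: 1.77
tcp_pos: [0.5687, -0.0482, 0.2043]
tool_rot: [0.996, -0.087, 0.002, 0.0]
force: [-0.4, -1.5, -0.2]
finger_gap: 0.696
gripper_force: 0.0
```

Request:
drive_tool(
  deltas=[
    [[0,0,10,0],[0,0,15,0],[0,0,15,0]],
  ],
)

```text
t: 2.02
tcp_pos: [0.5657, -0.05, 0.1877]
tool_rot: [0.996, -0.089, -0.002, -0.0]
force: [0.2, 0.8, 0.3]
finger_gap: 0.704
gripper_force: 0.0
```

Run:
```python
from h import *
from station import manip
s=manip.sense();print(s["tcp_pos"],s["tool_rot"])
a=vision.snapshot("top")[:,:,::-1];b=vision.snapshot("scene")[:,:,::-1]
f=lambda i,x,y:cv2.resize(np.ascontiguousarray(i[y:y+120,x:x+100]),None,fx=4,fy=4)
cv2.imwrite("pics/g1.png",np.hstack([f(a,295,145),f(b,255,120)]))
```

```text
[ 0.56573864 -0.05000759  0.18767178] [ 9.96008816e-01 -8.92403621e-02 -1.58178898e-03 -3.07745423e-04]
```

View pics/g1.png

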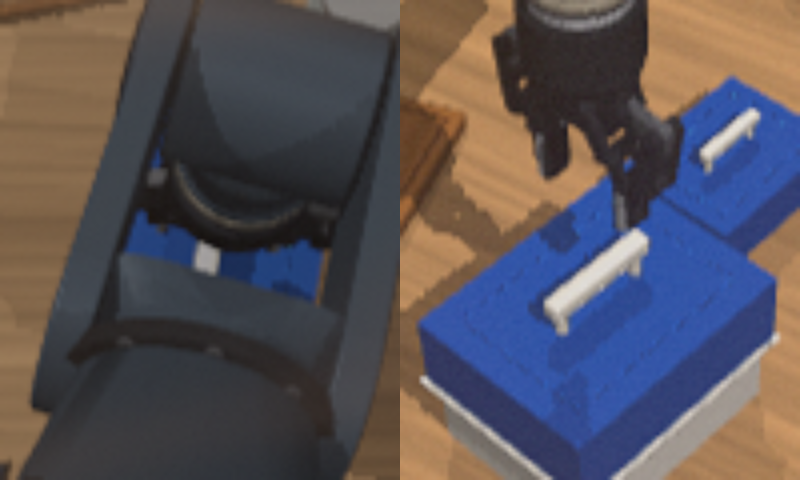

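The crop shows the fingers above the handle: scene tips at about (291,163) and (311,176), with the bar running from (293,198) to (315,182). I'll check this by projection.

Run:
```python
from h import *
T=np.array([.5657,-.05,.193]);y=np.array([-.176,-.984,0]);x=np.array([.984,-.178,0]);H=np.array([.567,-.0483,.164])
print("tips",proj("scene",[T-.035*y,T+.035*y]),"bar top ends",proj("scene",[H-.045*x,H+.045*x]))
```

```text
tips [[312.66968129 184.7720853 ]
 [293.37395928 171.23174055]] bar top ends [[315.20370021 176.46527407]
 [291.49804734 195.4329397 ]]
```

Projection agrees, given that the open pads stand farther back. I'll descend and grip.

Request:
drive_tool(
  deltas=[
    [[0,0,15,0],[0,0,30,0],[0,0,40,0],[0,0,48,0],[0,0,48,0]],
  ],
)

```text
t: 2.53
tcp_pos: [0.566, -0.0501, 0.14]
tool_rot: [0.996, -0.089, -0.001, -0.0]
force: [-0.5, 0.1, 0.1]
finger_gap: 0.701
gripper_force: 0.0
```

Request:
drive_tool(
  deltas=[
    [[0,0,0,0],[0,0,0,0],[0,0,0,0],[0,0,0,0],[0,0,0,0]],
  ],
  jaw=5,
  force=40,
)

```text
t: 2.95
tcp_pos: [0.5672, -0.0501, 0.1416]
tool_rot: [0.996, -0.089, 0.001, 0.0]
force: [-0.5, 0.5, 0.2]
finger_gap: 0.058
gripper_force: 0.0
```

Request:
drive_tool(
  deltas=[
    [[0,0,0,0],[0,0,0,0],[0,0,0,0],[0,0,0,0],[0,0,0,0]],
  ],
)

```text
t: 3.37
tcp_pos: [0.5668, -0.05, 0.141]
tool_rot: [0.996, -0.089, -0.0, 0.0]
force: [0.5, -0.6, 0.1]
finger_gap: 0.058
gripper_force: 0.0
```

The jaw shut to 5 mm on nothing, so it missed the bar. I'll look.

Run:
```python
from h import *
a=vision.snapshot("top")[:,:,::-1];b=vision.snapshot("scene")[:,:,::-1]
f=lambda i,x,y:cv2.resize(np.ascontiguousarray(i[y:y+120,x:x+100]),None,fx=4,fy=4)
cv2.imwrite("pics/g2.png",np.hstack([f(a,295,145),f(b,255,120)]))
```

```text
(no output)
```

View pics/g2.png

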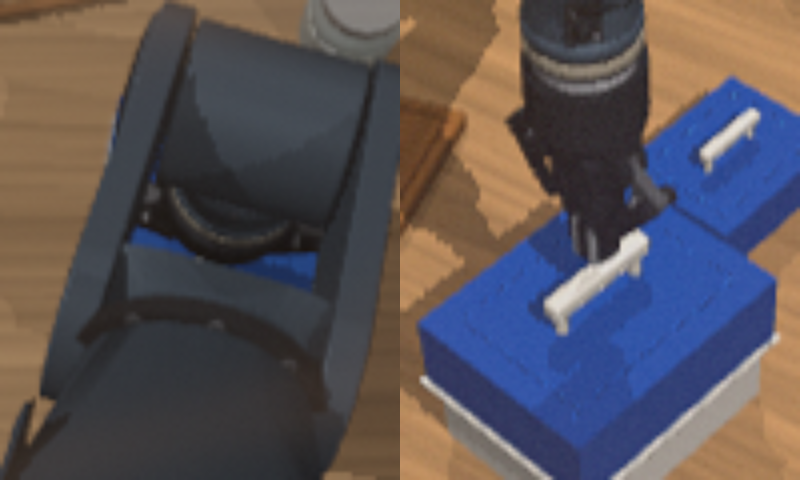

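Both views show the lid has not moved. The shut fingertips appear at scene (304,184), right at the bar's upper edge. I'll compare with the projections.

Run:
```python
from h import *
from station import manip
s=manip.sense();T=s["tcp_pos"];print(T,s["tool_rot"],s["finger_gap"])
for n in("scene","top"):
  K,R,t=cam(n);print(n,"campos",-R.T@t)
  for dz in(0,.02,.04,.1,.15):print(dz,proj(n,T+[0,0,dz]).round(1))
for z in(.141,.15,.164,.175):print(z,back("scene",[303.7,184],z).round(4))
# bar ends triangulated from both views
P={}
for n in("top","scene"):
  K,R,t=cam(n);P[n]=K@np.c_[R,t]
A=np.array([[345.7,229-.0],[349.5,190.]]).T
print(proj("top",[[.567,-.048,.164],[.567,-.048,.156]]),proj("scene",[[.567,-.048,.164],[.567,-.048,.156]]))
X=cv2.triangulatePoints(P["top"],P["scene"],np.array([[346.7],[205.9]]),np.array([[303.66],[189.0]]));print("centroid tri",(X[:3]/X[3]).ravel())
for p in((318,226.6),):print(p)
# corner of lid: top px in crop c1/3.2+offset
tp=np.array([[290+112/3.2,160+29/3.2],[290+289/3.2,160+62/3.2]])
# scene: same corners far(+x) y+ and y-: scene coords from g2 crop
sc=np.array([[255+(585-400)/4,120+445/4.],[255+(420-400)/4,120+328/4.]])
# +x corner y+ = near camera middle corner; +x,y- = left corner
X=cv2.triangulatePoints(P["top"],P["scene"],tp.T,sc.T);print("corners tri",(X[:3]/X[3]).T.round(4), [np.round(proj(n,(X[:3]/X[3]).T),1) for n in P],tp,sc)
```

```text
[ 0.56680577 -0.05001625  0.14097629] [ 9.96033201e-01 -8.89823621e-02 -5.16810424e-05  1.54611219e-06] 0.05709438314595314
scene campos [1.18870779 0.4092916  1.05633329]
0 [[303.4 191.1]]
0.02 [[303.1 186.2]]
0.04 [[302.8 181.2]]
0.1 [[301.9 165.5]]
0.15 [[301.1 151.3]]
top campos [0.40279468 0.01950408 1.11365858]
0 [[346.8 207.2]]
0.02 [[347.4 205.9]]
0.04 [[347.9 204.6]]
0.1 [[349.7 200.2]]
0.15 [[351.5 196.1]]
0.141 [[ 0.5454 -0.0634  0.141 ]]
0.15 [[ 0.5518 -0.0587  0.15  ]]
0.164 [[ 0.5616 -0.0515  0.164 ]]
0.175 [[ 0.5693 -0.0458  0.175 ]]
[[346.67593742 205.61690467]
 [346.46481165 206.1389711 ]] [[303.65114422 185.82981497]
 [303.75834238 187.79331426]]
centroid tri [ 0.56802468 -0.0483357   0.15196181]
(318, 226.6)
corners tri [[ 0.6727  0.011   0.1283]
 [ 0.6466 -0.1418  0.1178]] [array([[323.7, 169.7],
       [379.2, 180. ]]), array([[300.2, 231.1],
       [259.1, 201.8]])] [[325.     169.0625]
 [380.3125 179.375 ]] [[301.25 231.25]
 [260.   202.  ]]
```

The fingertips look either about 25 mm higher than sensed or behind the bar. I'll raise straight up with the jaw shut and check the tip against its projection, together with the start picture.

Request:
drive_tool(
  deltas=[
    [[0,0,-15,0],[0,0,-30,0],[0,0,-45,0],[0,0,-60,0],[0,0,-60,0]],
  ],
)

```text
t: 3.88
tcp_pos: [0.569, -0.0506, 0.204]
tool_rot: [0.996, -0.089, 0.003, 0.001]
force: [0.0, -0.7, 0.1]
finger_gap: 0.06
gripper_force: 0.0
```

Run:
```python
from h import *
from station import manip
s=manip.sense();T=s["tcp_pos"]
b=vision.snapshot("scene")[:,:,::-1].copy();a=cv2.imread("pics/scene0.png")
def f(i,x,y,P):
    o=cv2.resize(np.ascontiguousarray(i[y:y+100,x:x+80]),None,fx=5,fy=5,interpolation=cv2.INTER_CUBIC)
    for p,c in zip(proj("scene",P),((0,0,255),(0,255,0),(255,255,0))):
        cv2.drawMarker(o,tuple(int(v) for v in (p-[x,y]+.5)*5),c,cv2.MARKER_CROSS,20,1)
    return o
z=np.array([0,0,.019])
T0=np.array([.1678,-.6013,.1931]);print(T,proj("scene",[T0,T]))
cv2.imwrite("pics/g3.png",np.hstack([f(a,190,0,[T0,T0+z,T0+z*2]),f(b,262,110,[T,T+z,T+2*z])]))
```

```text
[ 0.5690156  -0.05057609  0.20399185] [[236.03358461  43.48950402]
 [301.8325835  175.79072024]]
```

View pics/g3.png

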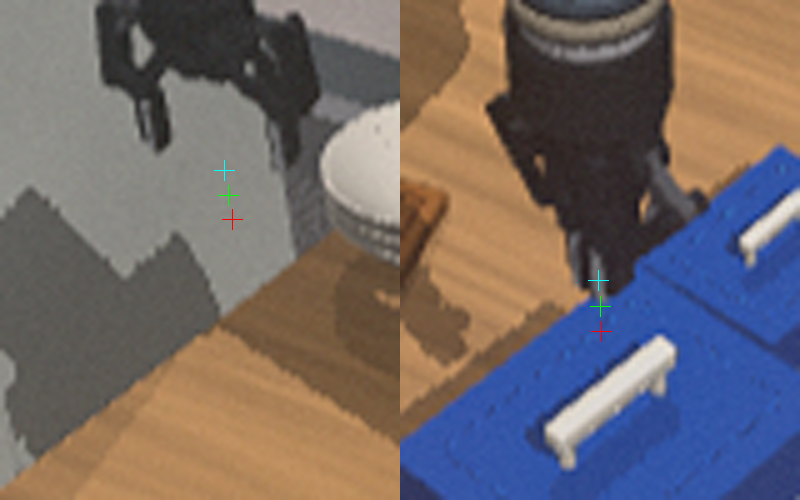

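In both pictures the real fingertips sit about 25 mm behind the reported TCP, with the columns agreeing. That also explains the close over empty air above the bar. I'll re-approach about 25 mm deeper with force checks.

Request:
drive_tool(
  deltas=[
    [[0,0,15,0],[0,0,30,0],[0,0,45,0],[0,0,56,0],[0,0,60,0]],
  ],
  jaw=50,
)

```text
t: 4.35
tcp_pos: [0.5649, -0.0495, 0.1382]
tool_rot: [0.996, -0.089, -0.003, -0.001]
force: [-0.7, 0.8, -0.7]
finger_gap: 0.582
gripper_force: 0.0
```

Request:
drive_tool(
  deltas=[
    [[0,0,5,0],[0,0,10,0],[0,0,15,0],[0,0,15,0]],
  ],
)

```text
t: 4.68
tcp_pos: [0.5665, -0.0499, 0.1253]
tool_rot: [0.996, -0.089, -0.001, -0.0]
force: [-0.7, 0.2, -1.1]
finger_gap: 0.586
gripper_force: 0.0
```

Run:
```python
from h import *
b=vision.snapshot("scene")[:,:,::-1];x,y=262,110
cv2.imwrite("pics/g4.png",cv2.resize(np.ascontiguousarray(b[y:y+100,x:x+80]),None,fx=6,fy=6,interpolation=cv2.INTER_CUBIC))
```

```text
(no output)
```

View pics/g4.png

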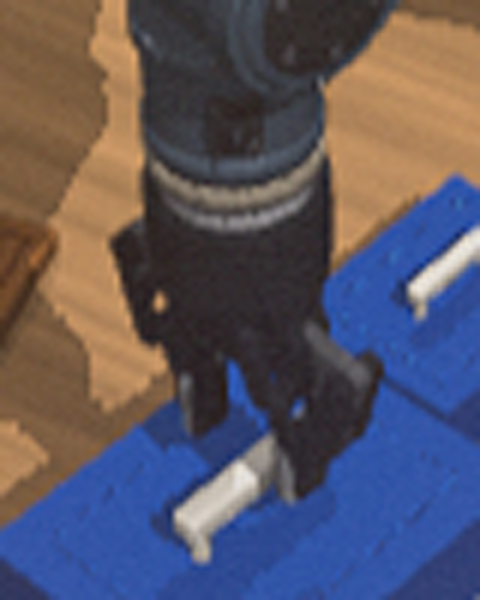

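The fingers now straddle the bar: rear tip at scene (295,182), front tip at (312,192) in front of it. I'll go a bit lower and close.

Request:
drive_tool(
  deltas=[
    [[0,0,4,0],[0,0,8,0],[0,0,8,0]],
  ],
)

```text
t: 4.98
tcp_pos: [0.5664, -0.0499, 0.1175]
tool_rot: [0.996, -0.089, -0.0, -0.0]
force: [-0.8, -0.6, -0.3]
finger_gap: 0.589
gripper_force: 0.0
```

Request:
drive_tool(
  deltas=[
    [[0,0,0,0],[0,0,0,0],[0,0,0,0],[0,0,0,0],[0,0,0,0]],
  ],
  jaw=3,
  force=40,
)

```text
t: 5.4
tcp_pos: [0.5671, -0.05, 0.1183]
tool_rot: [0.996, -0.089, 0.0, 0.0]
force: [-0.0, -0.2, 1.8]
finger_gap: 0.172
gripper_force: 40.7
```

Gripped: gap 15 mm, 40 N. I'll lift slowly.

Request:
drive_tool(
  deltas=[
    [[0,0,-4,0],[0,0,-11,0],[0,0,-20,0],[0,0,-30,0],[0,0,-40,0]],
  ],
)

```text
t: 5.82
tcp_pos: [0.567, -0.0501, 0.1592]
tool_rot: [0.996, -0.089, 0.0, 0.0]
force: [-0.1, 0.1, -1.5]
finger_gap: 0.171
gripper_force: 40.3
```

Request:
drive_tool(
  deltas=[
    [[0,0,-12,0],[0,0,-24,0],[0,0,-36,0],[0,0,-48,0],[0,0,-55,0]],
  ],
)

```text
t: 6.23
tcp_pos: [0.5677, -0.0502, 0.2155]
tool_rot: [0.996, -0.089, 0.002, 0.0]
force: [0.5, -0.2, -1.6]
finger_gap: 0.169
gripper_force: 40.3
```

Request:
drive_tool(
  deltas=[
    [[1,8,0,0],[3,24,0,0],[5,44,0,0],[7,64,0,0],[10,84,0,0]],
  ],
)

```text
t: 6.65
tcp_pos: [0.561, -0.1355, 0.2126]
tool_rot: [0.996, -0.089, -0.001, -0.0]
force: [0.1, 0.2, -2.1]
finger_gap: 0.173
gripper_force: 40.3
```

Request:
drive_tool(
  deltas=[
    [[2,21,0,0],[5,42,0,0],[7,63,0,0],[10,84,0,0],[12,105,0,0]],
  ],
)

```text
t: 7.07
tcp_pos: [0.5543, -0.2414, 0.2124]
tool_rot: [0.996, -0.089, -0.001, -0.0]
force: [-0.2, -0.7, -1.8]
finger_gap: 0.172
gripper_force: 40.3
```

Request:
drive_tool(
  deltas=[
    [[3,22,0,0],[6,48,0,0],[9,74,0,0],[12,98,0,0],[14,118,0,0]],
  ],
)

```text
t: 7.48
tcp_pos: [0.5469, -0.3609, 0.2123]
tool_rot: [0.996, -0.09, -0.0, 0.0]
force: [1.0, -0.4, -1.8]
finger_gap: 0.17
gripper_force: 40.3
```

Request:
drive_tool(
  deltas=[
    [[1,12,0,0],[1,17,0,0],[1,17,0,0],[1,17,0,0]],
  ],
)

```text
t: 7.82
tcp_pos: [0.5454, -0.3744, 0.2126]
tool_rot: [0.996, -0.089, -0.0, -0.001]
force: [0.5, -0.1, -2.1]
finger_gap: 0.173
gripper_force: 40.3
```

The lid is held (1.8 N load). I'll lower it.

Request:
drive_tool(
  deltas=[
    [[0,0,8,0],[0,0,24,0],[0,0,42,0],[0,0,60,0],[0,0,78,0]],
  ],
)

```text
t: 8.23
tcp_pos: [0.546, -0.3736, 0.134]
tool_rot: [0.996, -0.088, -0.0, -0.0]
force: [0.4, -0.3, -2.3]
finger_gap: 0.17
gripper_force: 40.3
```

Request:
drive_tool(
  deltas=[
    [[0,0,16,0],[0,0,30,0],[0,0,42,0],[0,0,50,0],[0,0,53,0]],
  ],
)

```text
t: 8.65
tcp_pos: [0.5453, -0.374, 0.0804]
tool_rot: [0.996, -0.089, -0.001, -0.001]
force: [-0.4, 1.3, -2.3]
finger_gap: 0.168
gripper_force: 40.3
```

Request:
drive_tool(
  deltas=[
    [[0,0,2,0],[0,0,4,0],[0,0,6,0],[0,0,8,0],[0,0,9,0]],
  ],
)

```text
t: 9.07
tcp_pos: [0.546, -0.3757, 0.0733]
tool_rot: [0.996, -0.089, 0.0, 0.0]
force: [-0.8, -0.3, -1.3]
finger_gap: 0.167
gripper_force: 40.3
```

Request:
drive_tool(
  deltas=[
    [[0,0,1,0],[0,0,2,0],[0,0,2,0],[0,0,2,0]],
  ],
)

```text
t: 9.4
tcp_pos: [0.5458, -0.3755, 0.071]
tool_rot: [0.996, -0.089, 0.0, -0.0]
force: [0.2, 0.5, -2.6]
finger_gap: 0.169
gripper_force: 40.3
```

Request:
drive_tool(
  deltas=[
    [[0,0,1,0],[0,0,2,0],[0,0,2,0],[0,0,2,0]],
  ],
)

```text
t: 9.73
tcp_pos: [0.5459, -0.3756, 0.0694]
tool_rot: [0.996, -0.089, 0.0, 0.0]
force: [-0.6, -0.4, 0.2]
finger_gap: 0.172
gripper_force: 40.6
```

Request:
drive_tool(
  deltas=[
    [[0,0,1,0],[0,0,1,0],[0,0,1,0]],
  ],
)

```text
t: 9.98
tcp_pos: [0.5459, -0.3756, 0.0693]
tool_rot: [0.996, -0.089, 0.0, 0.0]
force: [-1.6, -0.0, 6.0]
finger_gap: 0.171
gripper_force: 41.2
```

Request:
drive_tool(
  deltas=[
    [[0,0,0,0],[0,0,0,0],[0,0,0,0],[0,0,0,0],[0,0,0,0]],
  ],
  jaw=50,
)

```text
t: 10.4
tcp_pos: [0.5458, -0.3754, 0.0678]
tool_rot: [0.996, -0.089, -0.0, -0.0]
force: [0.2, 0.5, 0.1]
finger_gap: 0.582
gripper_force: 0.0
```

Request:
drive_tool(
  deltas=[
    [[0,0,-10,0],[0,0,-30,0],[0,0,-60,0],[0,0,-100,0],[0,0,-140,0]],
  ],
)

```text
t: 10.82
tcp_pos: [0.5452, -0.3749, 0.2092]
tool_rot: [0.996, -0.089, -0.001, -0.001]
force: [-0.2, -0.5, 0.7]
finger_gap: 0.585
gripper_force: 0.0
```

Request:
drive_tool(
  deltas=[
    [[0,0,-10,0],[0,0,-10,0]],
  ],
)

```text
t: 10.98
tcp_pos: [0.5482, -0.3776, 0.2239]
tool_rot: [0.996, -0.089, 0.004, 0.003]
force: [-0.5, -0.0, -0.5]
finger_gap: 0.588
gripper_force: 0.0
```

Run:
```python
from h import *
a=vision.snapshot("top")[:,:,::-1];b=vision.snapshot("scene")[:,:,::-1]
cv2.imwrite("pics/top1.png",a);cv2.imwrite("pics/scene1.png",b)
f=lambda i,x,y:cv2.resize(np.ascontiguousarray(i[y:y+150,x:x+100]),None,fx=4,fy=4,interpolation=cv2.INTER_CUBIC)
cv2.imwrite("pics/l1.png",np.hstack([f(a,295,140),f(b,250,120)]))
hsv=cv2.cvtColor(a,cv2.COLOR_BGR2HSV)
m=cv2.inRange(hsv,(3,150,120),(20,255,255));m[:150]=0;m[260:]=0;m[:,:300]=0;m[:,390:]=0
k,l,st,ce=cv2.connectedComponentsWithStats(m)
for i in range(1,k):
    if st[i,4]>15:
        p=np.argwhere(l==i)[:,::-1];w=back("top",p,.117);print(ce[i],st[i],cv2.minAreaRect((w[:,:2]*1000).astype(np.float32)))
```

```text
[345.60740741 208.54074074] [342 196   8  26 135] ((567.6615600585938, -47.71736145019531), (16.139488220214844, 69.74207305908203), 81.23338317871094)
```

View pics/l1.png

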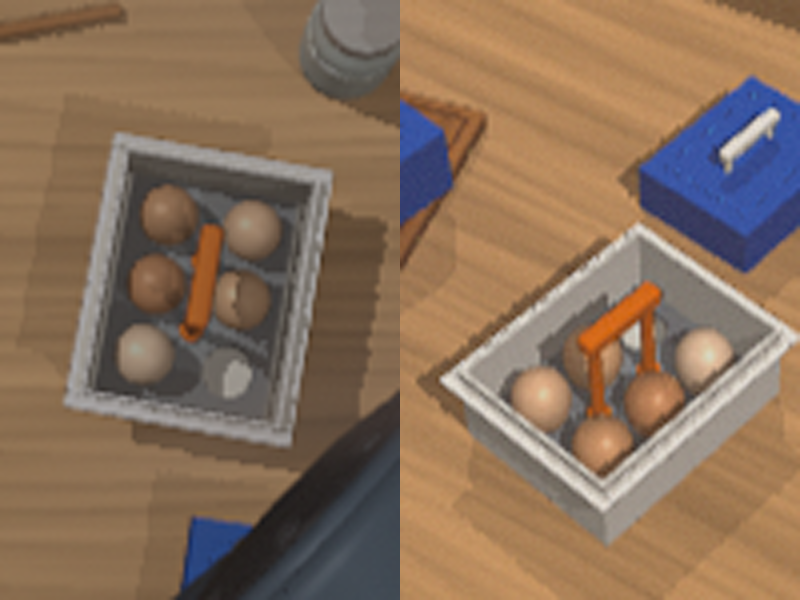

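The tray's orange handle is at top-view (345.6,208.5), which gives (0.568, -0.048) with yaw about -0.165. Its 70 x 16 mm size fits. The empty cup is at the -x,-y corner as stated, all five eggs are seated and the lid is on the board. I'll move over and grip 6 mm towards +x, under the load's centre.

Request:
drive_tool(
  deltas=[
    [[-2,-20,0,0],[-5,-54,0,0],[-8,-90,0,0],[-12,-128,0,0],[-15,-166,0,0]],
  ],
)

```text
t: 11.5
tcp_pos: [0.5583, -0.2071, 0.2148]
tool_rot: [0.996, -0.09, -0.003, -0.002]
force: [0.0, -1.1, 0.5]
finger_gap: 0.587
gripper_force: 0.0
```

Request:
drive_tool(
  deltas=[
    [[-3,-38,0,0],[-7,-76,0,0],[-11,-112,0,0],[-14,-140,0,0],[-15,-160,0,0]],
  ],
)

```text
t: 11.92
tcp_pos: [0.5715, -0.0456, 0.2151]
tool_rot: [0.996, -0.088, -0.003, -0.001]
force: [0.1, -0.3, -0.2]
finger_gap: 0.585
gripper_force: 0.0
```

Request:
drive_tool(
  deltas=[
    [[0,0,0,0],[0,0,10,0],[0,0,25,0],[0,0,35,0],[0,0,35,0]],
  ],
)

```text
t: 12.33
tcp_pos: [0.5712, -0.0499, 0.179]
tool_rot: [0.996, -0.09, -0.004, -0.001]
force: [-0.1, -0.6, -0.5]
finger_gap: 0.585
gripper_force: 0.0
```

Request:
drive_tool(
  deltas=[
    [[0,0,0,0],[0,0,0,0]],
  ],
)

```text
t: 12.5
tcp_pos: [0.5741, -0.0502, 0.1827]
tool_rot: [0.996, -0.09, -0.0, 0.0]
force: [-0.0, 0.8, -0.0]
finger_gap: 0.586
gripper_force: 0.0
```

Request:
drive_tool(
  deltas=[
    [[0,-1,20,0],[0,-1,40,0],[0,-1,55,0],[0,-1,65,0],[0,-1,72,0]],
  ],
)

```text
t: 12.92
tcp_pos: [0.5743, -0.0486, 0.1104]
tool_rot: [0.996, -0.089, -0.0, 0.0]
force: [0.0, 0.3, -0.6]
finger_gap: 0.588
gripper_force: 0.0
```

Request:
drive_tool(
  deltas=[
    [[0,0,8,0],[0,0,16,0],[0,0,24,0],[0,0,32,0],[0,0,39,0]],
  ],
)

```text
t: 13.33
tcp_pos: [0.5743, -0.0483, 0.0714]
tool_rot: [0.996, -0.089, 0.0, 0.0]
force: [0.2, -1.0, -0.4]
finger_gap: 0.591
gripper_force: 0.0
```

Request:
drive_tool(
  deltas=[
    [[0,0,0,0],[0,0,0,0],[0,0,0,0]],
  ],
)

```text
t: 13.58
tcp_pos: [0.5745, -0.0483, 0.0722]
tool_rot: [0.996, -0.089, 0.0, 0.0]
force: [0.5, 0.2, -0.0]
finger_gap: 0.585
gripper_force: 0.0
```

Run:
```python
from h import *
b=vision.snapshot("scene")[:,:,::-1];x,y=255,130
cv2.imwrite("pics/g5.png",cv2.resize(np.ascontiguousarray(b[y:y+120,x:x+110]),None,fx=5,fy=5,interpolation=cv2.INTER_CUBIC))
```

```text
(no output)
```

View pics/g5.png

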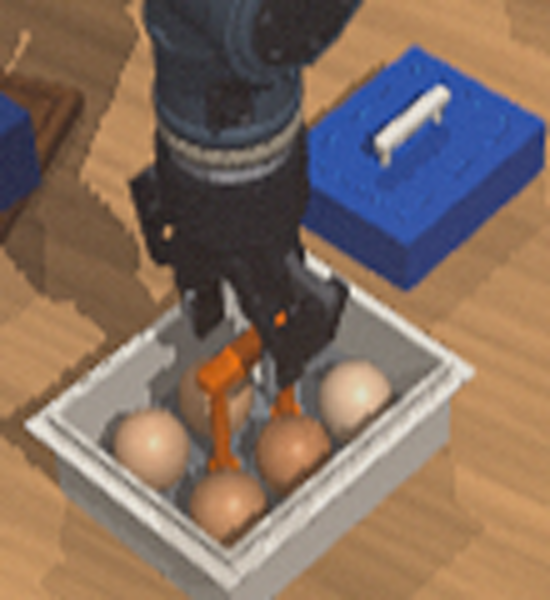

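The fingers straddle the orange bar (front tip at scene (312,207)) and are clear of the eggs. Now I'll close.

Request:
drive_tool(
  deltas=[
    [[0,0,2,0],[0,0,2,0],[0,0,2,0],[0,0,2,0],[0,0,2,0]],
  ],
  jaw=3,
  force=90,
)

```text
t: 14.05
tcp_pos: [0.5743, -0.0492, 0.0705]
tool_rot: [0.996, -0.089, 0.0, 0.001]
force: [-1.8, -3.6, 3.6]
finger_gap: 0.153
gripper_force: 88.3
```

Request:
drive_tool(
  deltas=[
    [[0,0,0,0],[0,0,0,0],[0,0,-1,0],[0,0,-2,0],[0,0,-4,0]],
  ],
)

```text
t: 14.47
tcp_pos: [0.573, -0.0471, 0.0728]
tool_rot: [0.996, -0.089, -0.002, -0.001]
force: [0.1, 0.0, -4.1]
finger_gap: 0.155
gripper_force: 88.1
```

Request:
drive_tool(
  deltas=[
    [[0,0,-3,0],[0,0,-6,0],[0,0,-9,0],[0,0,-12,0],[0,0,-15,0]],
  ],
)

```text
t: 14.88
tcp_pos: [0.5743, -0.0482, 0.0893]
tool_rot: [0.996, -0.089, 0.0, -0.0]
force: [-0.6, -0.4, -4.4]
finger_gap: 0.156
gripper_force: 88.1
```

The full load of 4.4 N is held. I'll continue up another 133 mm.

Request:
drive_tool(
  deltas=[
    [[0,0,-4,0],[0,0,-9,0],[0,0,-14,0],[0,0,-20,0],[0,0,-26,0]],
  ],
)

```text
t: 15.3
tcp_pos: [0.5743, -0.0483, 0.1157]
tool_rot: [0.996, -0.089, 0.0, 0.0]
force: [0.6, 0.0, -3.7]
finger_gap: 0.152
gripper_force: 88.1
```

Request:
drive_tool(
  deltas=[
    [[0,0,-6,0],[0,0,-12,0],[0,0,-18,0],[0,0,-24,0],[0,0,-30,0]],
  ],
)

```text
t: 15.72
tcp_pos: [0.5742, -0.0483, 0.1457]
tool_rot: [0.996, -0.089, -0.0, -0.0]
force: [0.3, -0.3, -4.8]
finger_gap: 0.151
gripper_force: 88.1
```

Request:
drive_tool(
  deltas=[
    [[0,0,-6,0],[0,0,-12,0],[0,0,-18,0],[0,0,-24,0],[0,0,-30,0]],
  ],
)

```text
t: 16.13
tcp_pos: [0.5742, -0.0483, 0.1756]
tool_rot: [0.996, -0.089, -0.0, 0.0]
force: [1.0, -0.0, -4.6]
finger_gap: 0.158
gripper_force: 88.1
```

Request:
drive_tool(
  deltas=[
    [[0,0,-6,0],[0,0,-12,0],[0,0,-18,0],[0,0,-24,0],[0,0,-29,0]],
  ],
)

```text
t: 16.55
tcp_pos: [0.5743, -0.0483, 0.2047]
tool_rot: [0.996, -0.089, 0.0, 0.0]
force: [0.6, 0.4, -4.7]
finger_gap: 0.151
gripper_force: 88.1
```

Request:
drive_tool(
  deltas=[
    [[0,0,-5,0],[0,0,-9,0],[0,0,-13,0],[0,0,-16,0],[0,0,-18,0]],
  ],
)

```text
t: 16.97
tcp_pos: [0.5743, -0.0483, 0.2224]
tool_rot: [0.996, -0.089, 0.0, 0.0]
force: [0.3, 0.0, -4.7]
finger_gap: 0.153
gripper_force: 88.1
```

Request:
drive_tool(
  deltas=[
    [[0,0,0,0],[0,0,0,0],[0,0,0,0],[0,0,0,0],[0,0,0,0]],
  ],
)

```text
t: 17.38
tcp_pos: [0.5741, -0.0483, 0.2217]
tool_rot: [0.996, -0.089, -0.0, -0.0]
force: [-0.3, -0.2, -4.2]
finger_gap: 0.149
gripper_force: 88.1
```

Request:
drive_tool(
  deltas=[
    [[0,0,0,0],[0,0,0,0],[0,0,0,0],[0,0,0,0],[0,0,0,0]],
  ],
)

```text
t: 17.8
tcp_pos: [0.5742, -0.0483, 0.222]
tool_rot: [0.996, -0.089, -0.0, 0.0]
force: [-0.1, -0.2, -5.1]
finger_gap: 0.151
gripper_force: 88.1
```

Run:
```python
from h import *
from station import manip
s=manip.sense();print(s["tcp_pos"],s["force"],np.abs(s["qd"]).max())
b=vision.snapshot("scene")[:,:,::-1]
x,y=170,70
cv2.imwrite("pics/e1.png",cv2.resize(np.ascontiguousarray(b[y:y+190,x:x+240]),None,fx=3,fy=3,interpolation=cv2.INTER_CUBIC))
```

```text
[ 0.57423384 -0.04829468  0.22200658] [-0.14899989 -0.23223651 -5.06211938] 0.002270573619826126
```

View pics/e1.png

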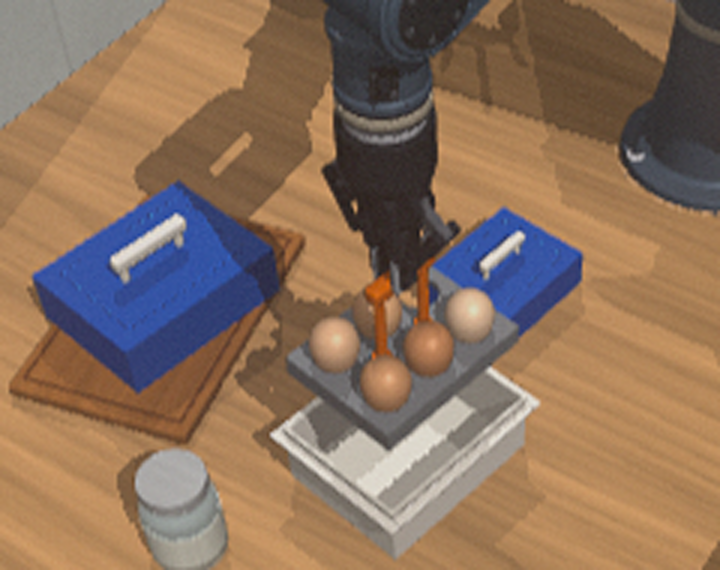

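The tray is level and still about 8 cm above the tub's rim with all five eggs seated. The tub has not moved, and the lid lies flat on the board, centred at about scene (222,165). Handing in.

```bash
python3 -c "
from station import manip
print(manip.sign_off())"
```

```text
the job is handed in; nothing more can be done
None
```

The job is handed in, but sign-off gave no verdict: the blue lid is right way up on the chopping board, and the gripper is holding the egg tray level about 8 cm above the tub's rim, with all five eggs in their cups.

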